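Set out the plaster owls by size

ROBOT

A 6-joint arm with a two-finger parallel gripper is mounted at the origin on the work surface. World frame = base frame: x ahead of the robot, y to its left, z up, the work surface at z = 0. Lengths are in m, angles in rad, forces in N, time in s.
With the tool pointing down it reaches from about 0.375 to 0.9 m from the base axis. Payload 3.1 kg.
Tool frame: the origin (TCP) lies between the finger pads; the fingertips stand 8 mm ahead of it and the grasp point (between the pads) lies 11 mm behind it; z points along the fingers, y is the line along which they close (so a half turn about z gives the same grasp; the last joint's range is limited). The gripper opens to 87 mm and grips with 3 to 60 N. Pads are 19 mm wide; open, the fingers measure 117 mm over their backs; the gripper's body (75 mm by 190 mm) begins 51 mm behind the grasp point.
Start: joints at [0.974, 0.527, 1.433, -0, 1.181, -0.178], TCP at [0.254, 0.571, 0.202] pointing down, gripper open.
Joint ranges: [-3.08, 3.08], [-0.75, 2.2], [0.22, 2.44], [-1.43, 4.57], [0, 2.65], [-2.85, 2.85]. Speed limits (rad/s): [2.79, 2.79, 3.14, 3.14, 3.14, 3.14].

INTERFACE

Orientations are given as a unit quaternion [x, y, z, w].
In Python, from rig import robot, vision, job gives the robot as it stands.
- The arm moves only by the shell command python3 -m handwheel 'ROWS' [OPENING] [FORCE]. ROWS is JSON, a list of rows, each a list of 4 numbers: the shift along the tool's x, y, z as a fraction of full scale, then the turn about the tool's z as a fraction of full scale. A call has 1 to 20 rows; each row is the pose to reach, as a shift and turn from the pose commanded when the call began, along the tool's axes at that moment, turning the shorter way round; what a row does not reach only later rows make up. Full scale, the value 1, is 300 mm for a shift and 2 pi rad for a turn. A row lasts 1/12 s, in which the tool goes at most 41.7 mm and 7.16 degrees, less where a joint would pass 70% of its speed; a pose out of reach is approached as far as the arm can. A call with a number of a shift or a turn outside -1 to 1 is refused whole. A call with a gripper value outside its range is refused whole. OPENING is the opening in per cent of the stroke, from 0 (shut) to 100 (fully open), set as the call begins (- or left out, the last holds). The fingers move at their own pace and stop on an object; FORCE is the grip in N (left out, the last holds). Time passes only in rows, so rows that repeat a pose let the fingers close. It gives the time, the measured TCP pose, the force, the opening and the grip force at its end, in the units of the state.
- robot.get_obs(): the state, without advancing time (a new reading comes with each control period).
- vision.camera(name): name is "scene" or "top" or "wrist"; returns a dict with "frame" (420x560x3 uint8, red, green, blue), "K" (3x3 intrinsics, pixels), "cam_to_world" (4x4, takes a point from camera to world coordinates); the wrist camera has in their place "hand_eye" (4x4, takes a point from camera to tool coordinates, whose origin is the TCP and whose axes are the flange's). Camera axes: x right, y down, z forward; pixel columns grow to the right and rows downward; lengths in m; the calibration is good to about 2 mm. A picture is of the moment at which its call begins: read the wrist's pose just before it. There is no depth.
- job.hand_in(): hands the job in; it is judged then, once.
Trained networks look in the newest picture that a camera, given by its name, has taken for a name from the list of things; names that differ only in an ending like _2 or _b are one class to them, and where a whole thing is asked for, a point or a joint stands for the part that bears it (a point fixed in the world has none). Each returns a list of dicts, best first, with "conf" (0 to 1); they miss things now and then, are a little off and sometimes report something else, mostly with a low value. They report only what shows in the picture. A call takes as long as a camera call. They do not tell look-alikes from the thing itself.
- vision.look_for(camera, label): "point" ([row, column] in pixels, amid what is visible of it).
- vision.outline_of(camera, label): "mask" (420x560 bool, what is visible of it) and "point" ([row, column] in pixels, amid what is visible of it).
The state is a dict: "time": time; "q": joint angles; "joint_velocities": joint speeds; "joint_torque": joint torques, N m; "position": TCP position; "tool_rot": TCP orientation; "ft_force": force on the tool from outside, world axes, zero at the start; "moment": the same for the moment, N m; "grip_width": finger opening in m; "grip_force": force on a finger pad.
Only numpy, scipy, OpenCV 4.12 (cv2) and the standard library are available. Lean on these libraries where they do the work, as an engineer would, in place of code of your own. Each camera call takes 0.05 s, during which the arm holds its last target. There are 200 camera calls.

TASK

Set the four plaster owls out for display on the wooden plank, one standing upright in the middle of each cork mat, in order of size: the largest on the mat next to the little easel, then each smaller than the one before, so that the smallest stands on the mat next to the jar of brushes. Do not knock any owl over; let go of them all.

Things in the scene. Friction and masses are not known exactly. Their poses are not given: they have to be found in the camera images.
- owl_135: the largest of four loose off-white plaster owls, all alike but for size: 135 mm tall, a round upright body 59 mm in diameter with straight vertical sides from 8 to 101 mm above its foot, then a dome with two ear tufts; it stands upright on the table at the start, facing any way. Origin: centre of its flat underside; z up along its axis, -x the way it faces. Mass about 380 g (varies by up to a third).
- owl_110: the second largest of four loose off-white plaster owls, all alike but for size: 110 mm tall, a round upright body 50 mm in diameter with straight vertical sides from 7 to 82 mm above its foot, then a dome with two ear tufts; it stands upright on the table at the start, facing any way. Origin: centre of its flat underside; z up along its axis, -x the way it faces. Mass about 230 g (varies by up to a third).
- owl_85: the second smallest of four loose off-white plaster owls, all alike but for size: 85 mm tall, a round upright body 41 mm in diameter with straight vertical sides from 5 to 64 mm above its foot, then a dome with two ear tufts; it stands upright on the table at the start, facing any way. Origin: centre of its flat underside; z up along its axis, -x the way it faces. Mass about 120 g (varies by up to a third).
- owl_60: the smallest of four loose off-white plaster owls, all alike but for size: 60 mm tall, a round upright body 32 mm in diameter with straight vertical sides from 4 to 45 mm above its foot, then a dome with two ear tufts; it stands upright on the table at the start, facing any way. Origin: centre of its flat underside; z up along its axis, -x the way it faces. Mass about 50 g (varies by up to a third).
- mat_a: one of four identical round cork mats, 76 mm in diameter, 4 mm thick, fixed in a row along the plank about 105 mm apart; the letters say nothing of the order in the row, which changes from start to start. Origin: centre of its underside, 18 mm above the table; its top is 22 mm above the table.
- mat_b: one of four identical round cork mats, 76 mm in diameter, 4 mm thick, fixed in a row along the plank about 105 mm apart; the letters say nothing of the order in the row, which changes from start to start. Origin: centre of its underside, 18 mm above the table; its top is 22 mm above the table.
- mat_c: one of four identical round cork mats, 76 mm in diameter, 4 mm thick, fixed in a row along the plank about 105 mm apart; the letters say nothing of the order in the row, which changes from start to start. Origin: centre of its underside, 18 mm above the table; its top is 22 mm above the table.
- mat_d: one of four identical round cork mats, 76 mm in diameter, 4 mm thick, fixed in a row along the plank about 105 mm apart; the letters say nothing of the order in the row, which changes from start to start. Origin: centre of its underside, 18 mm above the table; its top is 22 mm above the table.
- plank: fixed brown wooden display plank lying flat on the table beyond the owls, 120 x 450 x 18 mm, carrying the four mats. Origin: centre of its underside; y along its length (the row of mats), z up.
- easel: small fixed wooden table easel with a blank white canvas, 90 mm wide, 175 mm tall, standing on the table just beyond one end of the plank (either end, varying), its centre about 140 mm from the centre of the nearest mat; a blue jar of brushes (72 mm wide, 175 mm tall with its brushes) stands likewise at the other end. Origin: at table level under the canvas.
Mind the look-alikes: they are no part of the job. What is shaped like the owl_110 but yellow is not meant.

How it is judged:
At the end, for the whole second after the job is handed in: All four owls stand upright (within 0.08 rad), released and at rest, each with its foot on a mat and within 15 mm of its centre, one per mat, in order of size along the plank: the largest on the mat nearest the easel, the smallest on the farthest (((y of easel in the frame of plank above 0 m and y of owl_135 in the frame of plank between 0.1175 and 0.1975 m and y of owl_110 in the frame of plank between 0.0125 and 0.0925 m and y of owl_85 in the frame of plank between -0.0925 and -0.0125 m and y of owl_60 in the frame of plank between -0.1975 and -0.1175 m) or (y of easel in the frame of plank below 0 m and y of owl_135 in the frame of plank between -0.1975 and -0.1175 m and y of owl_110 in the frame of plank between -0.0925 and -0.0125 m and y of owl_85 in the frame of plank between 0.0125 and 0.0925 m and y of owl_60 in the frame of plank between 0.1175 and 0.1975 m)) and (horizontal distance between owl_135 and mat_a below 0.015 m or horizontal distance between owl_135 and mat_b below 0.015 m or horizontal distance between owl_135 and mat_c below 0.015 m or horizontal distance between owl_135 and mat_d below 0.015 m) and z of owl_135 in the frame of plank between 0.018 and 0.026 m and angle between each of owl_135, owl_110, owl_85, owl_60's own z axis and vertical below 0.08 rad and linear speed of each of owl_135, owl_110, owl_85, owl_60 below 0.02 m/s and angular speed of each of owl_135, owl_110, owl_85, owl_60 below 0.1 rad/s and contact force between each of owl_135, owl_110, owl_85, owl_60 and the fingers below 0.1 N and (horizontal distance between owl_110 and mat_a below 0.015 m or horizontal distance between owl_110 and mat_b below 0.015 m or horizontal distance between owl_110 and mat_c below 0.015 m or horizontal distance between owl_110 and mat_d below 0.015 m) and z of owl_110 in the frame of plank between 0.018 and 0.026 m and (horizontal distance between owl_85 and mat_a below 0.015 m or horizontal distance between owl_85 and mat_b below 0.015 m or horizontal distance between owl_85 and mat_c below 0.015 m or horizontal distance between owl_85 and mat_d below 0.015 m) and z of owl_85 in the frame of plank between 0.018 and 0.026 m and (horizontal distance between owl_60 and mat_a below 0.015 m or horizontal distance between owl_60 and mat_b below 0.015 m or horizontal distance between owl_60 and mat_c below 0.015 m or horizontal distance between owl_60 and mat_d below 0.015 m) and z of owl_60 in the frame of plank between 0.018 and 0.026 m); the robot touches nothing.
It fails at once if an owl is knocked over or tipped by more than 0.6 rad (angle between any of owl_135, owl_110, owl_85, owl_60's own z axis and vertical above 0.6 rad).
It also fails if it takes over 96 s, if anything falls off the work surface, if the arm or the gripper's body presses on something with over 40 N, if the wrist force passes 120 N, or if a joint passes its speed limit or range.

## Working session

There is one attempt and no reset: what is moved stays moved. The work goes in short steps, Python scripts to look and compute and a shell command to move; the robot and the scene stay as the last step left them, time stands still between calls to the robot, and variables do not carry over. Pictures are saved under pics/ and viewed, at most 14 in all, crops included, and the job is handed in when it is done.

```bash
mkdir -p pics; ls
python3 - <<'E'
from rig import robot, vision, job
import cv2,numpy as np
np.set_printoptions(precision=4,suppress=True)
for n in ["top","scene"]:
    c=vision.camera(n); cv2.imwrite(f"pics/{n}0.png",c["frame"][:,:,::-1])
    print(n,c["K"],c["cam_to_world"])
    for l in ["owl_135","owl_110","owl_85","owl_60","mat_a","plank","easel"]:
        print(l,[(np.round(d["point"]).tolist(),round(d["conf"],2)) for d in vision.look_for(n,l)])
o=robot.get_obs();print(o)
E
```

```text
pics
top [[493.5952   0.     276.781 ]
 [  0.     493.5952 218.9345]
 [  0.       0.       1.    ]] [[ 0.0116 -0.9913  0.1313  0.3724]
 [-0.9999 -0.0127 -0.0077 -0.021 ]
 [ 0.0093 -0.1312 -0.9913  1.1173]
 [ 0.      0.      0.      1.    ]]
owl_135 [([271.0, 144.0], 0.76), ([312.0, 390.0], 0.76), ([241.0, 229.0], 0.56), ([264.0, 381.0], 0.55), ([256.0, 306.0], 0.44)]
owl_110 [([271.0, 144.0], 0.76), ([312.0, 390.0], 0.76), ([241.0, 229.0], 0.56), ([264.0, 381.0], 0.55), ([256.0, 306.0], 0.44)]
owl_85 [([271.0, 144.0], 0.76), ([312.0, 390.0], 0.76), ([241.0, 229.0], 0.56), ([264.0, 381.0], 0.55), ([256.0, 306.0], 0.44)]
owl_60 [([271.0, 144.0], 0.76), ([312.0, 390.0], 0.76), ([241.0, 229.0], 0.56), ([264.0, 381.0], 0.55), ([256.0, 306.0], 0.44)]
mat_a [([185.0, 338.0], 0.82), ([175.0, 251.0], 0.8), ([181.0, 204.0], 0.79), ([189.0, 296.0], 0.69)]
plank [([182.0, 271.0], 0.87)]
easel [([179.0, 410.0], 0.83)]
scene [[464.8949   0.     281.6063]
 [  0.     464.8949 216.2374]
 [  0.       0.       1.    ]] [[-0.0652  0.5403 -0.8389  1.3745]
 [ 0.9979  0.0401 -0.0518  0.0412]
 [ 0.0057 -0.8
[... 503 characters left out ...]
20.0], 0.75), ([162.0, 186.0], 0.7), ([188.0, 182.0], 0.6)]
mat_a [([255.0, 299.0], 0.69), ([254.0, 348.0], 0.61), ([250.0, 202.0], 0.59)]
plank [([262.0, 278.0], 0.62)]
easel [([217.0, 124.0], 0.76)]
{'time': 0.8, 'q': array([ 0.9735,  0.5275,  1.4327, -0.    ,  1.1814, -0.1785]), 'joint_velocities': array([-0.0023,  0.0023, -0.0007, -0.0006, -0.0001, -0.0021]), 'joint_torque': array([ -0.0004, -43.994 , -17.6979,   0.0634,   0.0503,  -0.    ]), 'position': array([0.2541, 0.571 , 0.2023]), 'tool_rot': array([ 0.2078,  0.9782, -0.    ,  0.    ]), 'ft_force': array([-0.1105, -0.0623, -0.4083]), 'moment': array([-0.0393, -0.0144, -0.015 ]), 'grip_force': 0.0, 'grip_width': 0.08691418378263835}
```

View pics/top0.png

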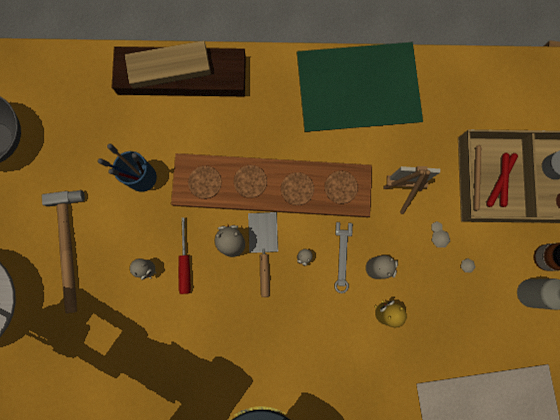

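View pics/scene0.png

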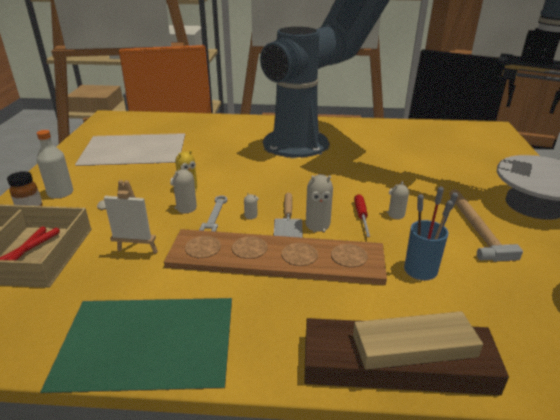

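Top view, as [row, col]: four white owls at (241,229), (264,381), (271,144) and (256,306). The yellow look-alike is at (312,390), and there are white pebbles at (240,440) and (265,467). The easel is at (179,410) and the jar at (170,130). I'll fit the owl sizes and poses from both views.

```bash
cat > h.py <<'E'
from rig import robot, vision, job
import cv2, numpy as np
from scipy.optimize import minimize
from scipy.spatial.transform import Rotation as R
np.set_printoptions(precision=4,suppress=True)
S={135:(59,8,101),110:(50,7,82),85:(41,5,64),60:(32,4,45)}
t=np.linspace(0,2*np.pi,40)
def owl(s,x,y,z0=0):
    d,a,b=S[s]; r=d/2000; P=[]
    rings=[(r*.88,0),(r,a/1e3),(r,b/1e3)]
    rings+=[(r*np.cos(u),b/1e3+r*np.sin(u)) for u in (.4,.8,1.2)]
    return np.vstack([np.c_[x+q*np.cos(t),y+q*np.sin(t),0*t+z+z0] for q,z in rings])
def disc(x,y,r=.038,z=.022): return np.c_[x+r*np.cos(t),y+r*np.sin(t),0*t+z]
def proj(K,T,P):
    p=(P-T[:3,3])@T[:3,:3]@K.T; return p[:,:2]/p[:,2:]
def ray(K,T,rc,z):
    d=T[:3,:3]@np.linalg.solve(K,[rc[1],rc[0],1]); o=T[:3,3]
    return (o+d*(z-o[2])/d[2])[:2]
def cost(p,views,f):
    c=0
    for K,T,m in views:
        im=np.zeros(m.shape,np.uint8)
        h=cv2.convexHull((proj(K,T,f(*p))*16).round().astype(np.int32))
        cv2.fillConvexPoly(im,h,255,cv2.LINE_AA,4); im=im/255.
        c+=1-np.minimum(im,m).sum()/np.maximum(im,m).sum()
    return c/len(views)
def fit(views,f,p0):
    s=np.array([p0]+[np.array(p0)+d for d in ([.012,0],[0,.012])])
    r=minimize(cost,p0,(views,f),method="Nelder-Mead",options=dict(initial_simplex=s,xatol=2e-4,fatol=1e-5))
    return r.x,r.fun
def cam(n):
    o=robot.get_obs(); c=vision.camera(n); K=c["K"]
    if n=="wrist":
        T=np.eye(4);T[:3,:3]=R.from_quat(o["tool_rot"]).as_matrix();T[:3,3]=o["position"];T=T@c["hand_eye"]
    else: T=c["cam_to_world"]
    return c["frame"],K,T,o
def togo(xy,z,ang=None):
    "shift and turn in handwheel units; ang: wanted world angle of tool y"
    o=robot.get_obs(); M=R.from_quat(o["tool_rot"]).as_matrix()
    d=M.T@(np.r_[xy,z]-o["position"])/.3
    a=np.arctan2(M[1,1],M[0,1]); w=0 if ang is None else (ang-a+np.pi/2)%np.pi-np.pi/2
    return np.round(np.r_[d,-w/2/np.pi],4)
E
cat > fit0.py <<'E'
from h import *
C={n:cam(n) for n in("top","scene")}
M={};L={}
ft,Kt,Tt,_=C["top"];fs,Ks,Ts,_=C["scene"]
ot=vision.outline_of("top","owl_135");os_=vision.outline_of("scene","owl_135")
for d in ot:
    m=d["mask"]; print("owl",np.round(d["point"]),round(d["conf"],2),m.sum(),ft[m].mean(0).round())
    x0=ray(Kt,Tt,d["point"],.05)
    out=[]
    for s in S:
        pp=proj(Ks,Ts,np.array([[*x0,S[s][2]/2000]]))[0]
        e=min(os_,key=lambda e:np.hypot(*(np.array(e["point"])[::-1]-pp)))
        v=[(Kt,Tt,m),(Ks,Ts,e["mask"])]
        p,c=fit(v,lambda x,y:owl(s,x,y),x0); out.append((c,s,p,e["point"]))
    for o in sorted(out,key=lambda o:o[0])[:2]: print("  ",o)
for n in("top","scene"):
  K,T=C[n][1:3]
  for d in vision.outline_of(n,"mat_a"):
    p,c=fit([(K,T,d["mask"])],disc,ray(K,T,d["point"],.022)); print(n,"mat",np.round(d["point"]),d["conf"],p,c)
for n,z in(("easel",.08),):
    for d in vision.look_for("top",n): print(n,ray(Kt,Tt,d["point"],z))
cv2.imwrite("pics/crop.png",cv2.resize(fs[140:270,100:450,::-1],(800,297),interpolation=cv2.INTER_CUBIC))
E
python3 fit0.py
```

```text
owl [310. 391.] 0.86 697 [106.  84.  30.]
   (np.float64(0.2942852503979272), 110, array([ 0.3138, -0.2736]), [164.2, 187.0])
   (np.float64(0.48071933773828046), 135, array([ 0.3189, -0.2683]), [164.2, 187.0])
owl [242. 230.] 0.61 767 [89. 81. 66.]
   (np.float64(0.07571981115086923), 135, array([0.4638, 0.0707]), [200.4, 318.0])
   (np.float64(0.27696832071512384), 110, array([0.4643, 0.0716]), [200.4, 318.0])
owl [264. 382.] 0.56 593 [89. 82. 68.]
   (np.float64(0.11200583010654447), 110, array([ 0.4122, -0.2559]), [190.5, 182.9])
   (np.float64(0.27228903659453113), 85, array([ 0.412 , -0.2553]), [190.5, 182.9])
owl [269. 143.] 0.56 426 [85. 77. 62.]
   (np.float64(0.12520744009487333), 85, array([0.4043, 0.2606]), [202.8, 398.5])
   (np.float64(0.3515561688500658), 60, array([0.4031, 0.2609]), [202.8, 398.5])
owl [255. 307.] 0.48 180 [104.  95.  78.]
   (np.float64(0.2169074170496323), 60, array([ 0.4349, -0.0911]), [204.9, 251.9])
   (np.float64(0.530841576148366), 85, array([ 0.4341, -0.0881]), [204.9, 251.9])
top mat [188. 296.] 0.92 [ 0.5889 -0.0734] 0.05623907433613584
top mat [185. 340.] 0.89 [ 0.5923 -0.1726] 0.10474424380747815
top mat [180. 201.] 0.73 [0.6014 0.1361] 0.09077192498505804
top mat [179. 252.] 0.7 [0.6051 0.0324] 0.0991785095756681
scene mat [252. 346.] 0.9 [0.6034 0.1332] 0.05478262294544689
scene mat [249. 203.] 0.82 [ 0.5956 -0.1735] 0.06767702854996249
scene mat [249. 251.] 0.81 [ 0.5904 -0.0762] 0.09369405328621816
scene mat [255. 299.] 0.81 [0.607 0.031] 0.09496995955774257
easel [ 0.5967 -0.3109]
```

View pics/crop.png

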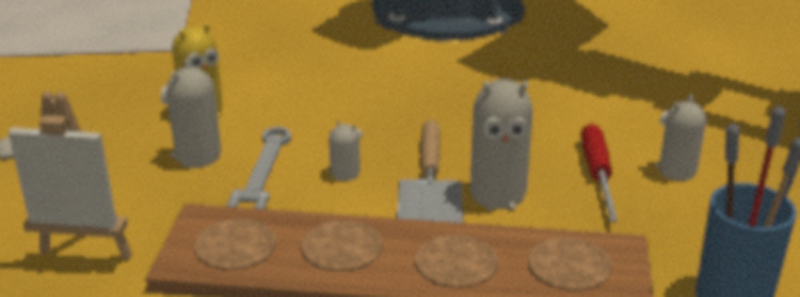

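The crop confirms the choice. The white owls match their sizes in the fit, and the yellow one stands behind owl_110 and is excluded. The easel is at y≈-0.31, so the mats from -0.173 to +0.135 take 135, 110, 85, 60. I'll place the smallest first.

```bash
python3 -c "
from h import *
print(togo([.435,-.091],.2,0))"
```

```text
[-1.4482 -1.7706  0.0079  0.1833]
```

```bash
python3 -m handwheel '[[-0.8,-0.98,0,0.1833],[-0.8,-0.98,0,0.1833],[-0.8,-0.98,0,0.1833],[-0.8,-0.98,0,0.1833],[-0.8,-0.98,0,0.1833],[-0.8,-0.98,0,0.1833],[-0.8,-0.98,0,0.1833],[-0.8,-0.98,0,0.1833],[-0.8,-0.98,0,0.1833],[-0.8,-0.98,0,0.1833],[-0.8,-0.98,0,0.1833]]' 100; python3 -c "
from h import *
print(togo([.435,-.091],.2,0))"
```

```text
time: 2.07
position: [0.3549, 0.2029, 0.2027]
tool_rot: [0.709, 0.705, 0.0, 0.0]
ft_force: [-0.7, 0.8, -0.9]
grip_width: 0.0874
grip_force: 0.0
[-0.9782  0.2723  0.0088 -0.0009]
```

```bash
python3 -m handwheel '[[-0.978,0.272,0.008,-0.001],[-0.978,0.272,0.008,-0.001],[-0.978,0.272,0.008,-0.001],[-0.978,0.272,0.008,-0.001],[-0.978,0.272,0.008,-0.001],[-0.978,0.272,0.008,-0.001],[-0.978,0.272,0.008,-0.001],[-0.978,0.272,0.008,-0.001],[-0.978,0.272,0.008,-0.001],[-0.978,0.272,0.008,-0.001]]'
cat > w.py <<'E'
import sys
from h import *
f,K,T,o=cam("wrist"); print(o["position"],"cam",T[:3,3],T[:3,2])
cv2.imwrite(f"pics/{sys.argv[1]}.png",f[:,:,::-1])
for l,s in(("owl_135",0),("mat_a",1)):
  for d in vision.outline_of("wrist",l):
    m=d["mask"];r,c=np.where(m); edge=r.min()<2 or r.max()>417 or c.min()<2 or c.max()>557
    out=[]
    for k in ([22] if s else S):
        g=disc if s else (lambda x,y:owl(k,x,y))
        p,e=fit([(K,T,m)],g,ray(K,T,d["point"],.022 if s else S[k][2]/2e3)); out.append((e,k,p))
    e,k,p=min(out,key=lambda u:u[0])
    print(l,np.round(d["point"]),round(d["conf"],2),"edge" if edge else "",k,p,round(e,3),f[m].mean(0).round())
E
python3 w.py w1
```

```text
time: 2.9
position: [0.4356, -0.0874, 0.1997]
tool_rot: [0.704, 0.71, 0.0, -0.001]
ft_force: [-0.8, 0.8, 0.2]
grip_width: 0.0872
grip_force: 0.0
[ 0.4356 -0.0874  0.1997] cam [ 0.4344 -0.0191  0.3824] [ 0.0022 -0.253  -0.9675]
owl_135 [310. 264.] 0.95  60 [ 0.4055 -0.2473] 0.412 [119. 110.  90.]
owl_135 [326. 198.] 0.91  60 [ 0.3225 -0.2603] 0.383 [142. 116.  35.]
owl_135 [197. 285.] 0.74  60 [ 0.4337 -0.0909] 0.073 [197. 180. 145.]
owl_135 [ 32. 316.] 0.7 edge 135 [0.4621 0.0704] 0.044 [157. 146. 121.]
mat_a [181. 415.] 0.93  22 [ 0.587 -0.075] 0.06 [212. 156.  98.]
mat_a [ 83. 442.] 0.92  22 [0.6031 0.0309] 0.052 [211. 155.  98.]
mat_a [252. 415.] 0.83  22 [ 0.5918 -0.174 ] 0.494 [207. 152.  96.]
mat_a [  3. 444.] 0.63 edge 22 [0.5982 0.134 ] 0.038 [197. 144.  91.]
```

View pics/w1.png

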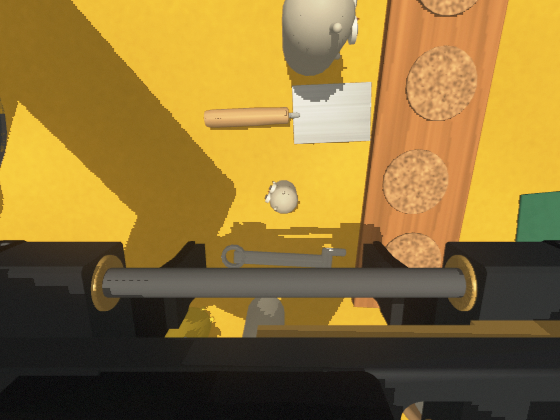

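The wrist view shows owl_60 at (197,285), clear beneath the gripper, with the 190 mm body lying along world x. Mats are at (181,415), (83,442) and (3,444).

```bash
python3 -c "
from h import *
print(togo([.434,-.091],.026,0),robot.get_obs()['position'])"
```

```text
[-0.0167 -0.0018  0.5792  0.0015] [ 0.4347 -0.0862  0.1998]
```

```bash
python3 -m handwheel '[[-0.0167,-0.002,0.2,0.0015],[-0.0167,-0.002,0.3,0.0015],[-0.0167,-0.002,0.4,0.0015],[-0.0167,-0.002,0.5,0.0015],[-0.0167,-0.002,0.579,0.0015],[-0.0167,-0.002,0.579,0.0015],[-0.0167,-0.002,0.579,0.0015]]' 75
python3 -m handwheel '[[0,0,0,0],[0,0,0,0],[0,0,0,0],[0,0,0,0],[0,0,0,0],[0,0,0,0]]' 0 12
```

```text
time: 3.63
position: [0.4339, -0.0918, 0.0257]
tool_rot: [0.707, 0.707, -0.001, -0.002]
ft_force: [0.0, 0.1, 0.8]
grip_width: 0.0656
grip_force: 0.0
time: 4.13
position: [0.4353, -0.0938, 0.0269]
tool_rot: [0.708, 0.706, 0.0, 0.001]
ft_force: [-0.4, 0.1, 0.0]
grip_width: 0.0331
grip_force: 0.0
```

```bash
python3 -m handwheel '[[0,0,0,0],[0,0,0,0],[0,0,0,0],[0,0,-0.05,0],[0,0,-0.15,0],[0,0,-0.28,0],[0,0,-0.4,0],[0,0,-0.5,0],[0,0,-0.5,0]]'
python3 -c "
from h import *
print(togo([.600,.1345],.176,0),robot.get_obs()['position'])"
```

```text
time: 4.88
position: [0.4385, -0.0952, 0.1813]
tool_rot: [0.708, 0.706, 0.002, 0.006]
ft_force: [0.6, -0.1, 0.2]
grip_width: 0.0283
grip_force: 10.9
[ 0.7672  0.5362  0.0193 -0.0004] [ 0.4385 -0.0952  0.1813]
```

```bash
python3 w.py w2
```

```text
[ 0.4385 -0.0952  0.1813] cam [ 0.4359 -0.0257  0.3636] [ 0.0108 -0.2594 -0.9657]
owl_135 [241. 284.] 0.96  110 [ 0.4385 -0.1357] 0.168 [172. 158. 131.]
owl_135 [310. 266.] 0.92  60 [ 0.418  -0.2361] 0.385 [131. 122. 102.]
owl_135 [ 24. 309.] 0.74 edge 135 [0.4619 0.0708] 0.056 [146. 136. 112.]
mat_a [233. 416.] 0.97  22 [ 0.5916 -0.173 ] 0.836 [213. 158. 100.]
mat_a [ 69. 442.] 0.86  22 [0.6026 0.0311] 0.048 [225. 170. 108.]
mat_a [173. 419.] 0.65  22 [ 0.5869 -0.0748] 0.04 [226. 170. 108.]
```

View pics/w2.png

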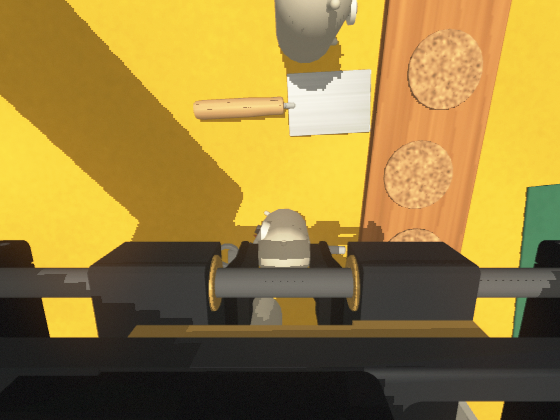

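```bash
cat > held.py <<'E'
import sys
from h import *
s=int(sys.argv[1]); dz=float(sys.argv[2])
f,K,T,o=cam("wrist"); p=o["position"]
d=max(vision.outline_of("wrist","owl_135"),key=lambda d:d["mask"].sum()*(abs(d["point"][1]-285)<30)*(d["point"][0]>150))
m=d["mask"];r,c=np.where(m)
tip=p+R.from_quat(o["tool_rot"]).as_matrix()@[0,0,0]
q,e=fit([(K,T,m)],lambda x,y:owl(s,x,y,p[2]-dz),p[:2]+[0,0.005])
print("tcp",p,"owl",q,"off",q-p[:2],e,"rows",r.min(),r.max(),c.min(),c.max(),"tilt",R.from_quat(o["tool_rot"]).as_matrix()[:,2])
g=f.copy(); 
h=cv2.convexHull(proj(K,T,owl(s,*q,p[2]-dz)).astype(np.int32)); cv2.polylines(g,[h],True,(255,0,0)); g[m,2]=255
cv2.imwrite("pics/held.png",cv2.resize(g[150:350,180:400,::-1],None,fx=3,fy=3))
E
python3 held.py 60 .026
```

```text
tcp [ 0.4343 -0.0933  0.1758] owl [ 0.4327 -0.0877] off [-0.0015  0.0056] 0.2067687419528078 rows 209 268 254 309 tilt [-0.0008  0.0004 -1.    ]
```

View pics/held.png

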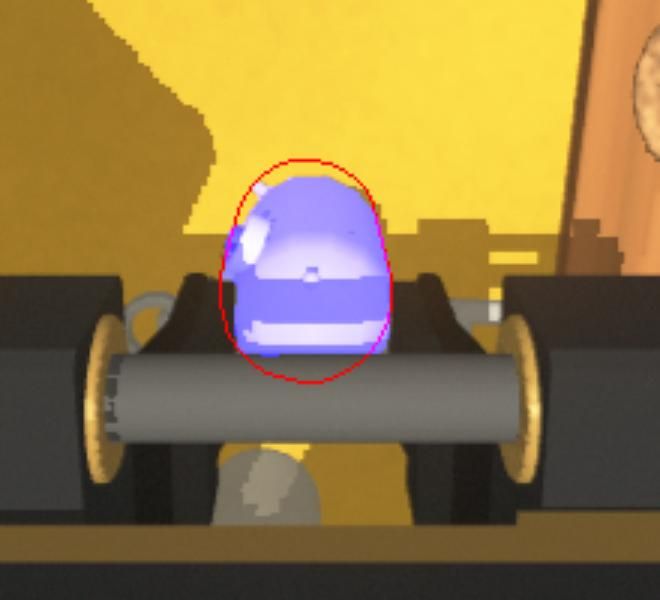

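owl_60 is held upright, centred at about (240,284), roughly 3 mm ahead of the TCP in +y.

```bash
python3 -c "
from h import *
print(togo([.600,.1315],.176,0))"
```

```text
[ 0.7499  0.5526 -0.0049 -0.0005]
```

```bash
python3 -m handwheel '[[0.05,0.04,0,0],[0.13,0.1,0,0],[0.23,0.17,0,0],[0.33,0.245,0,0],[0.43,0.32,0,0],[0.53,0.395,0,0],[0.63,0.47,0,0],[0.7,0.52,0,0],[0.735,0.542,0,0],[0.75,0.553,0,0],[0.75,0.553,0,0],[0.75,0.553,0,0],[0.75,0.553,0,0],[0.75,0.553,0,0]]'
python3 -c "
from h import *
print(robot.get_obs()['position'],togo([.600,.1315],.051,0))"; python3 w.py w3
```

```text
time: 6.3
position: [0.6007, 0.1295, 0.1762]
tool_rot: [0.709, 0.706, -0.001, -0.0]
ft_force: [-0.6, 1.1, -0.3]
grip_width: 0.0283
grip_force: 10.9
[0.6007 0.1295 0.1762] [ 0.0067 -0.0018  0.4174 -0.0007]
[0.6007 0.1295 0.1762] cam [0.6003 0.1981 0.3588] [-0.0009 -0.2547 -0.967 ]
owl_135 [232. 166.] 0.83  60 [0.4665 0.0888] 0.456 [139. 126.  99.]
owl_135 [61. 68.] 0.81  85 [0.4044 0.2604] 0.083 [156. 144. 117.]
owl_135 [240. 285.] 0.59  110 [0.599  0.0915] 0.172 [158. 146. 121.]
mat_a [186. 282.] 0.81  22 [0.6001 0.1345] 0.174 [213. 156.  98.]
mat_a [300. 282.] 0.64  22 [ 0.6029 -0.0262] 0.905 [134.  98.  63.]
```

```bash
python3 -m handwheel '[[0.005,-0.002,0.1,0],[0.005,-0.002,0.2,0],[0.005,-0.002,0.3,0],[0.005,-0.002,0.36,0],[0.005,-0.002,0.39,0],[0.005,-0.002,0.41,0],[0.005,-0.002,0.421,0],[0.005,-0.002,0.421,0],[0.005,-0.002,0.421,0],[0.005,-0.002,0.421,0]]'
```

```text
time: 7.28
position: [0.6019, 0.1325, 0.0513]
tool_rot: [0.708, 0.706, 0.001, 0.001]
ft_force: [0.7, 0.6, -0.2]
grip_width: 0.0283
grip_force: 10.9
```

```bash
python3 -m handwheel '[[0,0,0.004,0],[0,0,0.008,0],[0,0,0.008,0],[0,0,0.008,0]]'
python3 -m handwheel '[[0,0,0,0],[0,0,0,0],[0,0,0,0],[0,0,0,0],[0,0,0,0]]' 65
```

```text
time: 7.62
position: [0.6017, 0.1322, 0.0485]
tool_rot: [0.708, 0.706, 0.001, 0.001]
ft_force: [-0.7, -2.1, 5.7]
grip_width: 0.0282
grip_force: 12.1
time: 8.03
position: [0.6005, 0.1325, 0.0471]
tool_rot: [0.708, 0.706, -0.0, -0.0]
ft_force: [0.4, -0.1, 0.6]
grip_width: 0.0524
grip_force: 0.0
```

```bash
python3 -m handwheel '[[0,0,-0.05,0],[0,0,-0.15,0],[0,0,-0.28,0],[0,0,-0.41,0],[0.03,-0.05,-0.45,0],[0.09,-0.15,-0.45,0],[0.16,-0.25,-0.45,0],[0.22,-0.35,-0.45,0],[0.29,-0.45,-0.45,0],[0.35,-0.55,-0.45,0],[0.4,-0.62,-0.45,0],[0.427,-0.655,-0.45,0],[0.427,-0.655,-0.45,0],[0.427,-0.655,-0.45,0],[0.427,-0.655,-0.45,0]]' 90
python3 w.py w4
python3 -c "
from h import *
print(robot.get_obs()['position'],togo([.404,.2605],.041,0))"
```

```text
time: 9.28
position: [0.4068, 0.2609, 0.1827]
tool_rot: [0.708, 0.706, 0.001, 0.001]
ft_force: [-0.6, -1.1, -0.3]
grip_width: 0.0778
grip_force: 0.0
[0.4068 0.2609 0.1827] cam [0.4058 0.3294 0.3654] [ 0.0024 -0.2542 -0.9671]
owl_135 [323. 325.] 0.85  60 [0.456  0.1131] 0.769 [97. 90. 73.]
owl_135 [200. 279.] 0.68  85 [0.4034 0.2603] 0.08 [171. 157. 126.]
[0.4064 0.2605 0.1825] [-0.     -0.0083  0.4716 -0.0007]
```

View pics/w4.png

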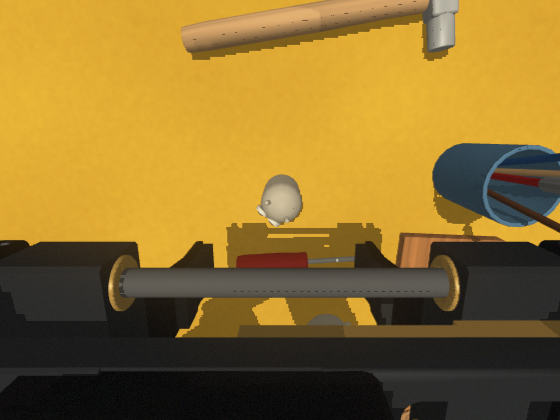

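owl_85 is at (200,280), with nothing near the fingers. Going down on it.

```bash
python3 -m handwheel '[[0,-0.01,0.1,0],[0,-0.01,0.2,0],[0,-0.01,0.3,0],[0,-0.01,0.4,0],[0,-0.01,0.475,0],[0,-0.01,0.475,0],[0,-0.01,0.475,0],[0,-0.01,0.475,0]]'
python3 -m handwheel '[[0,0,0,0],[0,0,0,0],[0,0,0,0],[0,0,0,0],[0,0,0,0],[0,0,0,0],[0,0,0,0],[0,0,0,0]]' 0 20
```

```text
time: 10.1
position: [0.403, 0.2611, 0.0407]
tool_rot: [0.708, 0.706, 0.001, 0.0]
ft_force: [0.0, 0.8, 0.1]
grip_width: 0.0785
grip_force: 0.0
time: 10.77
position: [0.4022, 0.2613, 0.0403]
tool_rot: [0.708, 0.706, 0.0, 0.0]
ft_force: [0.7, -0.3, 1.7]
grip_width: 0.0397
grip_force: 20.0
```

```bash
python3 -m handwheel '[[0,0,-0.05,0],[0,0,-0.15,0],[0,0,-0.28,0],[0,0,-0.41,0],[0,0,-0.5,0],[-0.05,0.04,-0.5,0],[-0.13,0.11,-0.5,0],[-0.22,0.19,-0.5,0],[-0.31,0.27,-0.5,0],[-0.4,0.35,-0.5,0],[-0.49,0.43,-0.5,0],[-0.58,0.51,-0.5,0],[-0.66,0.59,-0.5,0],[-0.73,0.64,-0.5,0],[-0.768,0.672,-0.5,0],[-0.768,0.672,-0.5,0],[-0.768,0.672,-0.5,0],[-0.768,0.672,-0.5,0]]'
python3 w.py w5; python3 held.py 85 .04
python3 -c "
from h import *
print(robot.get_obs()['position'],togo([.604,.031],.063,0))"
```

```text
time: 12.27
position: [0.6008, 0.0316, 0.1895]
tool_rot: [0.708, 0.706, -0.001, -0.001]
ft_force: [-0.8, 0.9, -0.2]
grip_width: 0.0391
grip_force: 20.0
[0.6008 0.0316 0.1895] cam [0.6007 0.0999 0.3722] [-0.0022 -0.2533 -0.9674]
owl_135 [ 88. 285.] 0.95  60 [0.6004 0.1372] 0.15 [191. 178. 148.]
owl_135 [238. 286.] 0.8  135 [ 0.6015 -0.0019] 0.23 [155. 143. 119.]
owl_135 [163. 134.] 0.68  135 [0.4631 0.0705] 0.051 [168. 154. 126.]
mat_a [186. 287.] 0.91  22 [0.6033 0.0316] 0.284 [213. 156.  99.]
mat_a [111. 282.] 0.78  22 [0.5998 0.1339] 0.316 [199. 146.  93.]
mat_a [301. 272.] 0.69  22 [ 0.5835 -0.1322] 0.9 [185. 138.  91.]
tcp [0.6015 0.0317 0.1901] owl [0.6008 0.0372] off [-0.0007  0.0055] 0.3419791042701553 rows 201 304 247 321 tilt [-0.0011  0.0004 -1.    ]
[0.602  0.0313 0.1903] [-0.0011  0.0067  0.4242 -0.0002]
```

View pics/w5.png

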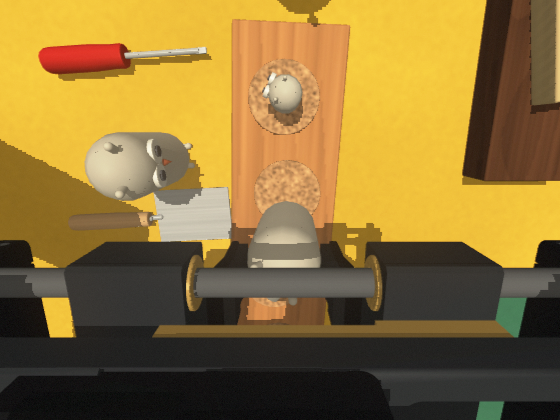

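owl_60 stands on its mat at (90,284), and owl_85 hangs straight over mat C at (190,287).

```bash
python3 -m handwheel '[[-0.001,0.003,0.1,0],[-0.001,0.003,0.2,0],[-0.001,0.003,0.3,0],[-0.001,0.003,0.37,0],[-0.001,0.003,0.4,0],[-0.001,0.003,0.415,0],[-0.001,0.003,0.422,0],[-0.001,0.003,0.426,0],[-0.001,0.003,0.43,0],[-0.001,0.003,0.43,0],[-0.001,0.003,0.43,0]]'
```

```text
time: 13.43
position: [0.6048, 0.0297, 0.0624]
tool_rot: [0.708, 0.706, 0.001, 0.001]
ft_force: [0.9, -0.6, 0.3]
grip_width: 0.0393
grip_force: 20.0
```

```bash
python3 -m handwheel '[[0,0,0.003,0],[0,0,0.006,0],[0,0,0.006,0],[0,0,0.006,0]]'
python3 -m handwheel '[[0,0,0,0],[0,0,0,0],[0,0,0,0],[0,0,0,0],[0,0,0,0]]' 75
python3 -c "
from h import *
print(robot.get_obs()['position'],togo([.412,-.256],.21,0))"
```

```text
time: 13.77
position: [0.6054, 0.0296, 0.062]
tool_rot: [0.708, 0.706, 0.001, 0.002]
ft_force: [-0.2, 0.5, 10.4]
grip_width: 0.0395
grip_force: 20.0
time: 14.18
position: [0.6031, 0.0299, 0.0589]
tool_rot: [0.708, 0.706, -0.0, -0.0]
ft_force: [-0.3, 1.0, -0.0]
grip_width: 0.0631
grip_force: 0.0
[0.6031 0.0299 0.0589] [-0.9547 -0.6348 -0.5031 -0.0005]
```

```bash
python3 -m handwheel '[[0,0,-0.05,0],[0,0,-0.15,0],[0,0,-0.28,0],[0,0,-0.41,0],[0,0,-0.5,0],[-0.06,-0.04,-0.5,0],[-0.16,-0.11,-0.5,0],[-0.26,-0.18,-0.5,0],[-0.36,-0.25,-0.5,0],[-0.46,-0.32,-0.5,0],[-0.56,-0.39,-0.5,0],[-0.66,-0.46,-0.5,0],[-0.76,-0.53,-0.5,0],[-0.86,-0.58,-0.5,0],[-0.93,-0.62,-0.5,0],[-0.955,-0.635,-0.5,0],[-0.955,-0.635,-0.5,0],[-0.955,-0.635,-0.5,0],[-0.955,-0.635,-0.5,0]]' 95
python3 w.py w6
python3 -c "
from h import *
print(robot.get_obs()['position'],togo([.412,-.256],.064,0))"
```

```text
time: 15.77
position: [0.4126, -0.2548, 0.209]
tool_rot: [0.708, 0.706, 0.0, -0.001]
ft_force: [0.1, 0.3, -0.5]
grip_width: 0.0822
grip_force: 0.0
[ 0.4126 -0.2548  0.209 ] cam [ 0.4119 -0.1865  0.3918] [ 0.0005 -0.2532 -0.9674]
owl_135 [199. 282.] 0.98  110 [ 0.4116 -0.2555] 0.054 [178. 164. 133.]
owl_135 [214. 194.] 0.56  110 [ 0.3131 -0.2738] 0.066 [143. 117.  41.]
mat_a [116. 443.] 0.79  22 [ 0.592  -0.1742] 0.045 [214. 158. 100.]
mat_a [ 28. 449.] 0.7 edge 22 [ 0.5867 -0.0751] 0.02 [212. 156.  99.]
[ 0.4128 -0.2548  0.2092] [-0.0041 -0.0025  0.4839 -0.0001]
```

View pics/w6.png

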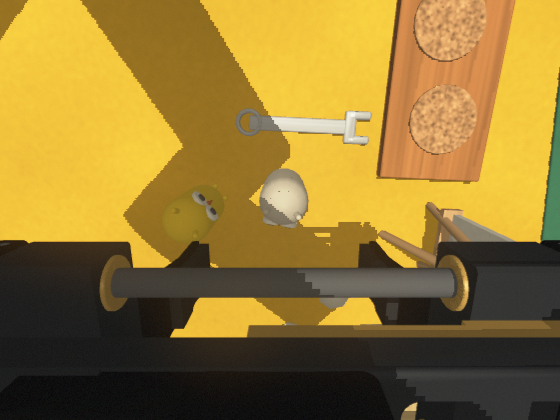

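owl_110 is at (199,283). The yellow owl at (212,193) and the easel's legs at (235,385) both clear the fingers, and the body stays above the yellow owl's top.

```bash
python3 -m handwheel '[[-0.003,-0.003,0.1,0],[-0.003,-0.003,0.2,0],[-0.003,-0.003,0.3,0],[-0.003,-0.003,0.4,0],[-0.003,-0.003,0.46,0],[-0.003,-0.003,0.495,0],[-0.003,-0.003,0.495,0],[-0.003,-0.003,0.495,0]]'
python3 -m handwheel '[[0,0,0,0],[0,0,0,0],[0,0,0,0],[0,0,0,0],[0,0,0,0],[0,0,0,0],[0,0,0,0],[0,0,0,0]]' 0 30
python3 -c "
from h import *
print(robot.get_obs()['position'],togo([.588,-.075],.21,0))"
```

```text
time: 16.58
position: [0.4116, -0.2562, 0.0604]
tool_rot: [0.708, 0.707, 0.0, -0.001]
ft_force: [-0.4, 0.2, 0.2]
grip_width: 0.0825
grip_force: 0.0
time: 17.25
position: [0.4117, -0.2573, 0.0611]
tool_rot: [0.708, 0.706, 0.0, 0.001]
ft_force: [1.1, -0.1, 2.9]
grip_width: 0.0478
grip_force: 30.0
[ 0.4117 -0.2573  0.0611] [ 0.6092  0.5862 -0.4964 -0.0005]
```

```bash
python3 -m handwheel '[[0,0,-0.05,0],[0,0,-0.15,0],[0,0,-0.28,0],[0,0,-0.41,0],[0,0,-0.5,0],[0.05,0.05,-0.5,0],[0.12,0.12,-0.5,0],[0.2,0.19,-0.5,0],[0.28,0.27,-0.5,0],[0.36,0.35,-0.5,0],[0.44,0.43,-0.5,0],[0.52,0.5,-0.5,0],[0.58,0.56,-0.5,0],[0.606,0.587,-0.5,0],[0.606,0.587,-0.5,0],[0.606,0.587,-0.5,0],[0.606,0.587,-0.5,0]]'
python3 w.py w7; python3 held.py 110 .0607
python3 -c "
from h import *
print(robot.get_obs()['position'],togo([.588,-.075],.0835,0))"
```

```text
time: 18.67
position: [0.5864, -0.0766, 0.2101]
tool_rot: [0.708, 0.706, -0.001, -0.001]
ft_force: [-0.3, 0.4, -3.1]
grip_width: 0.0473
grip_force: 30.0
[ 0.5864 -0.0766  0.2101] cam [ 0.5863 -0.008   0.3928] [-0.0023 -0.2545 -0.9671]
owl_135 [236. 284.] 0.86  135 [ 0.5915 -0.1081] 0.358 [165. 153. 126.]
owl_135 [ 92. 306.] 0.77  85 [0.6078 0.0329] 0.084 [195. 183. 153.]
owl_135 [ 43. 148.] 0.66 edge 135 [0.463  0.0702] 0.048 [165. 153. 126.]
owl_135 [  0. 300.] 0.62 edge 60 [0.6017 0.1425] 0.091 [111. 101.  83.]
mat_a [101. 280.] 0.92  22 [0.6034 0.0315] 0.48 [189. 140.  90.]
mat_a [ 11. 294.] 0.89 edge 22 [0.5997 0.1344] 0.059 [186. 137.  87.]
mat_a [176. 287.] 0.56  22 [ 0.5876 -0.0748] 0.464 [217. 161. 102.]
tcp [ 0.587  -0.0769  0.2107] owl [ 0.5861 -0.0689] off [-0.0009  0.008 ] 0.2975643879906069 rows 187 301 240 328 tilt [-0.001  -0.0001 -1.    ]
[ 0.5874 -0.0767  0.2109] [ 0.0059  0.0021  0.4246 -0.0007]
```

View pics/w7.png

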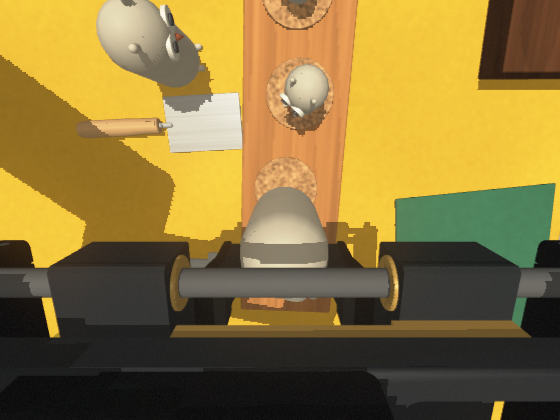

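owl_85 stands on its mat at (90,305), and owl_110 hangs over mat B at (185,287).

```bash
python3 -m handwheel '[[0.004,0.003,0.1,0],[0.004,0.003,0.2,0],[0.004,0.003,0.3,0],[0.004,0.003,0.37,0],[0.004,0.003,0.4,0],[0.004,0.003,0.415,0],[0.004,0.003,0.42,0],[0.004,0.003,0.424,0],[0.004,0.003,0.428,0],[0.004,0.003,0.43,0],[0.004,0.003,0.43,0],[0.004,0.003,0.43,0]]'
```

```text
time: 19.92
position: [0.5901, -0.0749, 0.0832]
tool_rot: [0.708, 0.706, 0.001, 0.001]
ft_force: [0.8, -0.7, 1.6]
grip_width: 0.0478
grip_force: 30.0
```

```bash
python3 -m handwheel '[[0,0,0.002,0],[0,0,0.004,0],[0,0,0.004,0]]'
python3 -m handwheel '[[0,0,0,0],[0,0,0,0],[0,0,0,0],[0,0,0,0],[0,0,0,0]]' 85
python3 -c "
from h import *
print(robot.get_obs()['position'],togo([.4635,.0705],.235,0))"
```

```text
time: 20.17
position: [0.5904, -0.075, 0.083]
tool_rot: [0.708, 0.706, 0.001, 0.002]
ft_force: [-1.1, 0.6, 9.3]
grip_width: 0.0477
grip_force: 30.0
time: 20.58
position: [0.5886, -0.0744, 0.0803]
tool_rot: [0.708, 0.706, -0.0, -0.0]
ft_force: [-0.6, 0.1, 0.1]
grip_width: 0.0704
grip_force: 0.0
[ 0.5886 -0.0744  0.0803] [ 0.482  -0.4188 -0.5153 -0.0005]
```

```bash
python3 -m handwheel '[[0,0,-0.05,0],[0,0,-0.15,0],[0,0,-0.28,0],[0,0,-0.41,0],[0,0,-0.51,0],[0.05,-0.04,-0.515,0],[0.13,-0.11,-0.515,0],[0.21,-0.18,-0.515,0],[0.29,-0.25,-0.515,0],[0.37,-0.32,-0.515,0],[0.44,-0.38,-0.515,0],[0.482,-0.419,-0.515,0],[0.482,-0.419,-0.515,0],[0.482,-0.419,-0.515,0],[0.482,-0.419,-0.515,0]]' 100
python3 w.py w8
python3 -c "
from h import *
print(robot.get_obs()['position'],togo([.463,.0705],.074,0))"
```

```text
time: 21.83
position: [0.4651, 0.0697, 0.2353]
tool_rot: [0.708, 0.706, 0.0, 0.001]
ft_force: [0.5, 0.1, -0.5]
grip_width: 0.0871
grip_force: 0.0
[0.4651 0.0697 0.2353] cam [0.4641 0.1384 0.4179] [ 0.0024 -0.2551 -0.9669]
owl_135 [133. 403.] 0.89  60 [0.609 0.134] 0.066 [166. 153. 127.]
owl_135 [197. 280.] 0.74  135 [0.4627 0.0702] 0.074 [178. 164. 134.]
owl_135 [228. 406.] 0.74  85 [0.6151 0.0232] 0.106 [164. 151. 124.]
owl_135 [311. 373.] 0.67  60 [ 0.5883 -0.1013] 0.557 [126. 117.  97.]
mat_a [128. 383.] 0.93  22 [0.5992 0.1345] 0.363 [189. 138.  87.]
mat_a [206. 379.] 0.6  22 [0.6027 0.0318] 0.482 [181. 132.  84.]
mat_a [304. 357.] 0.59  22 [ 0.5608 -0.1277] 0.942 [185. 135.  85.]
[0.4648 0.0695 0.235 ] [ 0.0036 -0.0066  0.5366 -0.0007]
```

```bash
python3 -m handwheel '[[0.004,-0.006,0.1,0],[0.004,-0.006,0.18,0],[0.004,-0.006,0.26,0],[0.004,-0.006,0.34,0],[0.004,-0.006,0.42,0],[0.004,-0.006,0.49,0],[0.004,-0.006,0.527,0],[0.004,-0.006,0.527,0],[0.004,-0.006,0.527,0]]'
python3 -m handwheel '[[0,0,0,0],[0,0,0,0],[0,0,0,0],[0,0,0,0],[0,0,0,0],[0,0,0,0],[0,0,0,0],[0,0,0,0]]' 0 45
python3 -c "
from h import *
print(robot.get_obs()['position'],togo([.592,-.174],.222,0))"
```

```text
time: 22.73
position: [0.4622, 0.071, 0.0763]
tool_rot: [0.708, 0.706, -0.0, -0.0]
ft_force: [0.3, -0.7, -0.0]
grip_width: 0.0872
grip_force: 0.0
time: 23.4
position: [0.462, 0.0716, 0.0775]
tool_rot: [0.708, 0.706, 0.0, 0.0]
ft_force: [-0.8, 0.5, 5.1]
grip_width: 0.0566
grip_force: 45.0
[0.462  0.0716 0.0775] [-0.8176  0.4359 -0.4814 -0.0004]
```

```bash
python3 -m handwheel '[[0,0,-0.05,0],[0,0,-0.15,0],[0,0,-0.27,0],[0,0,-0.38,0],[0,0,-0.48,0],[-0.05,0,-0.54,0],[-0.13,0,-0.56,0],[-0.23,0,-0.56,0],[-0.33,0,-0.56,0],[-0.43,0.03,-0.56,0],[-0.53,0.08,-0.56,0],[-0.62,0.15,-0.56,0],[-0.69,0.22,-0.56,0],[-0.75,0.29,-0.56,0],[-0.79,0.36,-0.56,0],[-0.81,0.41,-0.56,0],[-0.818,0.436,-0.56,0],[-0.818,0.436,-0.56,0],[-0.818,0.436,-0.56,0],[-0.818,0.436,-0.56,0]]'
python3 w.py w9
python3 -c "
from h import *
print(robot.get_obs()['position'],togo([.592,-.174],.1,0))"
```

```text
time: 25.07
position: [0.5903, -0.1729, 0.2443]
tool_rot: [0.708, 0.706, -0.001, -0.001]
ft_force: [0.3, 0.1, -3.4]
grip_width: 0.0569
grip_force: 45.0
[ 0.5903 -0.1729  0.2443] cam [ 0.5901 -0.1046  0.427 ] [-0.0021 -0.253  -0.9675]
owl_135 [ 99. 286.] 0.98  110 [ 0.5902 -0.0692] 0.107 [203. 190. 160.]
owl_135 [242. 285.] 0.88  135 [ 0.6075 -0.2198] 0.628 [164. 152. 126.]
owl_135 [ 13. 298.] 0.6 edge 85 [0.6072 0.0367] 0.058 [129. 120. 101.]
owl_135 [176. 288.] 0.48  110 [ 0.5922 -0.1526] 0.44 [223. 167. 106.]
mat_a [175. 287.] 0.82  22 [ 0.5927 -0.1736] 0.492 [224. 168. 106.]
mat_a [ 25. 288.] 0.68 edge 22 [0.6029 0.0321] 0.388 [181. 135.  86.]
mat_a [123. 276.] 0.56  22 [ 0.5862 -0.0776] 0.727 [179. 133.  85.]
[ 0.591  -0.1734  0.2451] [-0.0023  0.0037  0.4836 -0.0004]
```

View pics/w9.png

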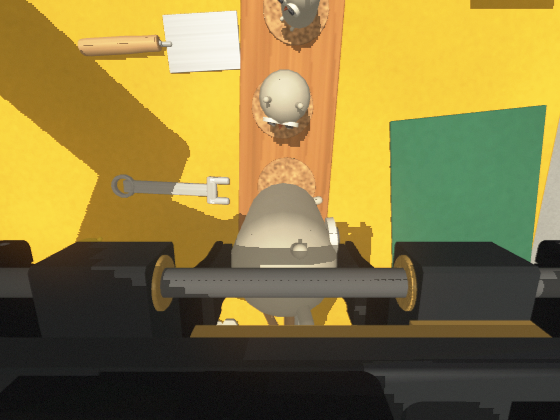

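owl_110 stands on mat B at (98,285), and owl_135 is over mat A at (178,287).

```bash
python3 -m handwheel '[[-0.002,0.003,0.1,0],[-0.002,0.003,0.2,0],[-0.002,0.003,0.3,0],[-0.002,0.003,0.39,0],[-0.002,0.003,0.44,0],[-0.002,0.003,0.465,0],[-0.002,0.003,0.475,0],[-0.002,0.003,0.48,0],[-0.002,0.003,0.484,0],[-0.002,0.003,0.487,0],[-0.002,0.003,0.487,0],[-0.002,0.003,0.487,0]]'
```

```text
time: 26.22
position: [0.5933, -0.175, 0.0998]
tool_rot: [0.708, 0.706, 0.0, 0.001]
ft_force: [0.6, 1.1, -3.2]
grip_width: 0.0569
grip_force: 45.0
```

```bash
python3 -m handwheel '[[0,0,0.003,0],[0,0,0.006,0],[0,0,0.008,0],[0,0,0.008,0]]'
```

```text
time: 26.55
position: [0.5934, -0.1751, 0.0995]
tool_rot: [0.708, 0.706, 0.0, 0.001]
ft_force: [-2.9, 1.5, 10.5]
grip_width: 0.0569
grip_force: 45.0
```

Contact made. Now releasing, lifting, backing away and checking.

```bash
python3 -m handwheel '[[0,0,0,0],[0,0,0,0],[0,0,0,0],[0,0,0,0],[0,0,0,0],[0,0,0,0]]' 100
python3 -m handwheel '[[0,0,-0.05,0],[0,0,-0.15,0],[0,0,-0.27,0],[0,0,-0.38,0],[0,0,-0.48,0],[0,-0.1,-0.55,0],[0,-0.2,-0.6,0],[0,-0.3,-0.6,0],[0,-0.4,-0.6,0],[0,-0.5,-0.6,0],[0,-0.5,-0.6,0],[0,-0.5,-0.6,0]]'
cat > fin.py <<'E'
from h import *
mats={135:(.592,-.174),110:(.588,-.075),85:(.604,.031),60:(.600,.1345)}
C={n:cam(n) for n in("top","scene")}
O={n:vision.outline_of(n,"owl_135") for n in C}
for n in C:
    f,K,T,_=C[n]
    for s,p in mats.items():
        pp=proj(K,T,np.array([[*p,.022+S[s][2]/2000]]))[0]
        e=min(O[n],key=lambda e:np.hypot(*(np.array(e["point"])[::-1]-pp)))
        q,c=fit([(K,T,e["mask"])],lambda x,y:owl(s,x,y,.022),p); print(n,s,q-p,round(c,3))
v=np.hstack([cv2.resize(C["scene"][0][120:290,110:450],(680,340))])
cv2.imwrite("pics/fin.png",v[:,:,::-1])
E
python3 fin.py
```

```text
time: 27.05
position: [0.5928, -0.1748, 0.0962]
tool_rot: [0.708, 0.706, -0.0, -0.0]
ft_force: [-0.2, 0.9, 0.7]
grip_width: 0.0843
grip_force: 0.0
time: 28.05
position: [0.4417, -0.1741, 0.2767]
tool_rot: [0.709, 0.706, 0.0, 0.0]
ft_force: [0.9, 0.3, -0.1]
grip_width: 0.0869
grip_force: 0.0
top 135 [0.0051 0.0004] 0.33
top 110 [0.003  0.0019] 0.098
top 85 [ 0.0031 -0.0002] 0.113
top 60 [0.0001 0.0007] 0.172
scene 135 [ 0.0018 -0.0037] 0.125
scene 110 [0.0029 0.0011] 0.089
scene 85 [ 0.0034 -0.0028] 0.093
scene 60 [ 0.0037 -0.0011] 0.108
```

View pics/fin.png

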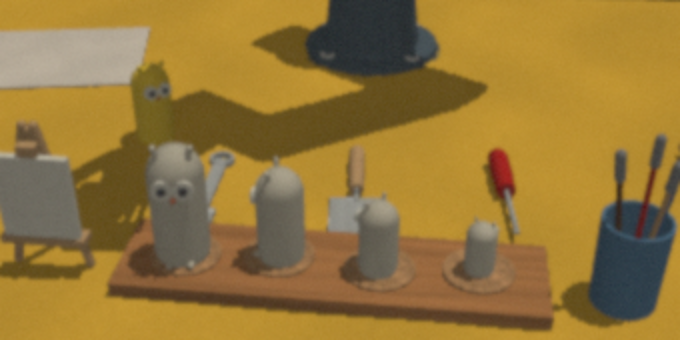

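All four stand upright and free, within about 5 mm of their mat centres, descending in size from the easel to the jar.

```bash
python3 -c "
from rig import job
print(job.hand_in())"
```

```text
the job is handed in; nothing more can be done
None
```

The job is handed in: all four owls stand upright and released on their mats, largest by the easel down to smallest by the jar, each within about 5 mm of its mat's centre in the last camera check; the hand-in gave no verdict.

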